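Shut the tagged air stopcock under the sliding cover

ROBOT

A 6-joint arm with a two-finger parallel gripper is mounted at the origin on a cart in front of the work surface, level with it; the furniture and walls round the work are solid. World frame = base frame: x ahead of the robot, y to its left, z up, the work surface at z = 0. Lengths are in m, angles in degrees, forces in N, time in s.
With the tool pointing down it reaches from about 0.4 to 0.825 m from the base axis. Payload 7 kg.
Tool frame: the origin (TCP) lies on the centre line of the jaws, within the pads' length; the fingertips stand 8 mm ahead of it and the grasp point (between the pads) lies 11 mm behind it; z points along the fingers, y is the line along which they close (so a half turn about z gives the same grasp; the last joint's range is limited). The gripper opens to 88 mm and grips with 3 to 60 N. Pads are 19 mm wide; open, the fingers measure 130 mm over their backs; the gripper's body (78 mm by 193 mm) begins 47 mm behind the grasp point.
Start: joints at [92.023, 20.546, 0.682, 0, -70.136, -16.507], TCP at [0.169, 0.654, 0.235] pointing down, gripper open.
Joint ranges: [-176.03, 176.03], [-82.01, 121.73], [-58.28, 71.71], [-173.87, 95.51], [-174.79, -0.11], [-173.66, 173.66]. Speed limits (degrees/s): [136.94, 136.94, 172.46, 180, 180, 180].

INTERFACE

Orientations are given as [roll, pitch, yaw] about the fixed x, y, z axes, in that order (R = Rz(yaw) Ry(pitch) Rx(roll)).
In Python, from plant import telemetry, viewer, close_job, models gives the robot as it stands.
- The arm moves only by the shell command python3 -m handwheel 'ROWS' [FORCE]. ROWS is JSON, a list of rows, each an object with "grip": the closure, from -1 (fully open) to 1 (shut); "travel": the shift along the tool's x, y, z as a fraction of full scale, a list of three; "spin": the turn about the tool's z as a fraction of full scale. A call has 1 to 8 rows; each row shifts and turns the commanded pose from where the row before left it, along the tool's axes as they then stand; what a row does not reach is not made up. Full scale, the value 1, is 0.025 m for a shift and 5 degrees for a turn. A row lasts 1/8 s, in which the tool goes at most 62.5 mm and 10.7 degrees, less where a joint would pass 70% of its speed; a pose out of reach is approached as far as the arm can. A call with a number of a shift or a turn outside -1 to 1 is refused whole. A call with a gripper value outside its range is refused whole. The fingers move at their own pace and stop on an object; FORCE is the grip in N (left out, the last holds). Time passes only in rows, so rows that do not move let the fingers close. It gives the time, the measured TCP pose, the force, the opening and the grip force at its end, in the units of the state.
- telemetry.get_state(): the state, without advancing time (a new reading comes with each control period).
- viewer.capture(name): name is "scene" or "top" or "wrist"; returns the picture (420x560x3 uint8, red, green, blue); there is no depth.
- viewer.calibration(name): a dict with "fx", "fy", "cx", "cy" (pixels), "T" (4x4, takes a point from camera to world coordinates); the wrist camera has in their place "T_tool_cam" (4x4, takes a point from camera to tool coordinates, whose origin is the TCP and whose axes are the flange's). Camera axes: x right, y down, z forward; pixel columns grow to the right and rows downward; lengths in m; the calibration is good to about 2 mm. The wrist camera is an equidistant fisheye: a pixel r from the principal point sees the ray r / f radians off the axis. A picture is of the moment at which its call begins: read the wrist's pose just before it. calibration takes no time and is no camera call.
- close_job(): hands the job in; it is judged then, once.
Trained networks look in the newest picture that a camera, given by its name, has taken for a name from the list of things; names that differ only in an ending like _2 or _b are one class to them, and where a whole thing is asked for, a point or a joint stands for the part that bears it (a point fixed in the world has none). Each returns a list of dicts, best first, with "p" (0 to 1); they miss things now and then, are a little off and sometimes report something else, mostly with a low value. They report only what shows in the picture. A call takes as long as a camera call.
- models.find_in(camera, thing): "position" ([column, row] in pixels, amid what is visible of it).
The state is a dict: "time_s": time; "joints": joint angles; "qd": joint speeds; "joint_torque": joint torques, N m; "tcp_pos": TCP position; "eef_rot": TCP orientation; "contact_force": force on the tool from outside, world axes, zero at the start; "moment": the same for the moment, N m; "gripper_width": finger opening in m; "gripper_force": force on a finger pad.
Only numpy, scipy, OpenCV 4.12 (cv2) and the standard library are available. Lean on these libraries where they do the work, as an engineer would, in place of code of your own. Each camera call takes 0.05 s, during which the arm holds its last target. There are 200 camera calls.

TASK

Slide the cover of the stopcock box straight back along its rails, all the way to its rear stop, to uncover the two valve handles; then push the handle marked with the large round tag fully shut, a quarter turn until it lies across its pipe. Leave the plain handle open. The cover is only to be slid, never lifted or tipped, and nothing round the box may be disturbed.

Things in the scene. Friction and masses are not known exactly. Their poses are not given: they have to be found in the camera images.
- valve_box: Fixed grey metal box 290 (x) x 260 (y) x 84 mm, on a 14 mm board 310 x 460 mm. Origin: centre of its underside, on the board; x axis from its front (robot's side) to its back, y to its left, z up. Front half: bay under the cover; rear half: deck at z 70. On top (z 70): side rails (inner faces y +-124.5, tops z 84), front lip (rear face x -140, top z 76). Brass unions jut out 26 mm front and back at z 22.
- box_bay (a point): Centre of the bay's floor, at box x -72.5, y 0, z 6 mm; axes as the box's. The bay inside measures 125 (x) x 224 (y) mm and is open on top, at box z 70 mm, when the cover is back. It holds two valves with pipes along x.
- rear_stop (a point): Middle of the top of the rear stop that ends the rails: a bar 5 mm thick, its front face at box x +140 mm, its top at z 84 mm. This point is at box x +140, y 0, z 84 mm.
- cover: Loose grey plate 140 (x) x 242 (y) x 6 mm, 0.3 to 0.55 kg, lying on the box between the rails, 3 mm play each side, underside at box z 70 mm. Origin: centre of underside; axes as the box's. Starts over the bay, origin at box x -69 to -55 mm; against the rear stop it is at box x +70 mm. Slides with friction of about 1 to 6 N and stays where left.
- cover_rib (a point): Middle of the top edge of the dark upright push rib on the cover: 10 mm thick in x, 90 mm long in y, 18 mm high above the plate (top at box z 94 mm), centred at x -20, y 0 mm of the cover.
- tagged_handle (a joint): Turn (rad) of the handle to shut: 0 = open, in line with its pipe, pointing to the box's front (-x); turns clockwise seen from above to a stop at 1.571 = shut, across the pipe, pointing to the box's +y. Friction about 0.1 N m, stays where left, starts at 0 to 0.12. Black bar 14 mm wide, 57 mm long from its axis, at box z 43 to 53 mm; over the axis a round flat metal tag 32 mm across, 4 mm thick.
- tagged_hub (a point): On the turning axis of the tagged handle, level with the bar's top (box z 53 mm); axes as the box's, not turning with the handle. At box x -45 mm and y +45 or -55 mm; the plain valve is in the other place. Round hub 24 mm across. Brass pipe and valve body below reach up to box z 33 mm; above that only a 14 mm stem.
- tagged_tip (a point): Middle of the outer end of the tagged handle's bar, on its top face, 57 mm from the hub axis; turns with the handle.
- plain_handle (a joint): Turn of the other, plain handle (rad), same kind, size, height and direction; 0 = open. It has only a small nut 10 mm across over its axis instead of the tag. Starts between 0 and 0.12.
- plain_hub (a point): Point on the turning axis of the plain handle, at the height of the bar's top.
- red_jar: Loose small white jar with red lid, 54 mm across, 39 mm high, standing on the board beside the box. Origin: centre of its underside.
- loupe: Loose black eye loupe, 40 mm across, 31 mm high, standing on the board beside the box. Origin: centre of its underside.
- tape_roll: Loose roll of amber tape lying flat, 62 mm across, 13 mm high, standing on the board beside the box. Origin: centre of its underside.

How it is judged (in metres and radians):
On the way, in this order (a step that is already met when the one before it is completed fails the run):
1. the cover is slid back to within 12 mm of its rear stop, the tagged handle still open (x of cover in the frame of valve_box above 0.058 m and value of joint tagged_handle below 0.3 rad), for 0.2 s.
2. the tagged handle is pushed shut (value of joint tagged_handle above 1.45 rad), for 0.2 s.
At the end, for the whole second after the job is handed in: The tagged handle is at 1.45 rad or more (of 1.571) and at rest, the plain handle below 0.25 rad, the cover lies flat and still between the rails within 12 mm of its rear stop, and jar, loupe and tape roll are within 15 mm of where they stood (value of joint tagged_handle above 1.45 rad and velocity of joint tagged_handle below 0.05 rad/s and value of joint plain_handle below 0.25 rad and x of cover in the frame of valve_box above 0.058 m and z of cover in the frame of valve_box below 0.076 m and angle between cover's own z axis and vertical below 0.05 rad and linear speed of cover below 0.01 m/s and distance of each of red_jar, loupe, tape_roll from where it was at the start of the episode below 0.015 m); the robot touches nothing.
It fails at once if the cover is lifted more than 12 mm off the box or tipped more than 0.12 rad (z of cover in the frame of valve_box above 0.082 m or angle between cover's own z axis and vertical above 0.12 rad).
It fails at once if the plain handle is turned to 0.25 rad or more (value of joint plain_handle above 0.25 rad).
It fails at once if the jar, the loupe or the tape roll is moved more than 15 mm (distance of any of red_jar, loupe, tape_roll from where it was at the start of the episode above 0.015 m).
It also fails if it takes over 45 s, if anything falls off the work surface, if the arm or the gripper's body presses on something with over 40 N, if the wrist force passes 120 N, or if a joint passes its speed limit or range.

## Working session

There is one attempt and no reset: what is moved stays moved. The work goes in short steps, Python scripts to look and compute and a shell command to move; the robot and the scene stay as the last step left them, time stands still between calls to the robot, and variables do not carry over. Pictures are saved under pics/ and viewed, at most 10 in all, crops included, and the job is handed in when it is done.

```bash
mkdir -p pics; ls; python3 - <<'E'
from plant import telemetry, viewer, models
import cv2,numpy as np
s=telemetry.get_state();print(s['tcp_pos'],s['eef_rot'],s['gripper_width'],s['contact_force'])
for c in['scene','top']:
    im=viewer.capture(c);cv2.imwrite(f'pics/{c}0.png',im[:,:,::-1])
    print(c,viewer.calibration(c))
    for t in['valve_box','cover','cover_rib','red_jar','loupe','tape_roll']:
        print(t,[(np.round(d['position'],1).tolist(),round(d['p'],2)) for d in models.find_in(c,t)[:2]])
E
```

```text
pics
[0.16873288 0.65309202 0.23361748] [ 1.79905682e+02 -8.49615725e-03 -1.44912136e+01] 0.08760739951999812 [0.58506488 0.74447853 0.23664996]
scene {'fx': 441.31316555556623, 'fy': 441.31316555556623, 'cx': 282.2063432810178, 'cy': 210.96610487177946, 'T': array([[ 0.46114562, -0.53827096,  0.70541413,  0.01000795],
       [-0.88700245, -0.25822375,  0.38281476, -0.36074024],
       [-0.02390339, -0.80223741, -0.59652641,  0.61034678],
       [ 0.        ,  0.        ,  0.        ,  1.        ]])}
valve_box [([302.1, 266.0], 0.73)]
cover [([247.8, 238.2], 0.97)]
cover_rib [([251.6, 237.9], 0.9)]
red_jar [([177.5, 213.0], 0.42)]
loupe [([322.6, 316.6], 0.96)]
tape_roll [([369.1, 267.3], 0.88)]
top {'fx': 402.87201731997396, 'fy': 402.87201731997396, 'cx': 280.92757209741137, 'cy': 211.11131879592935, 'T': array([[ 0.01577066, -0.98859572,  0.14976579,  0.45511258],
       [-0.99982667, -0.01410965,  0.0121469 , -0.01295078],
       [-0.00989523, -0.1499314 , -0.98864688,  0.96995238],
       [ 0.        ,  0.        ,  0.        ,  1.        ]])}
valve_box [([297.4, 198.2], 0.75)]
cover [([282.5, 238.8], 0.77), ([294.4, 200.9], 0.39)]
cover_rib [([281.1, 237.8], 0.78)]
red_jar [([209.7, 226.1], 0.82)]
loupe [([355.6, 262.2], 0.81)]
tape_roll [([374.6, 196.4], 0.77), ([298.5, 195.3], 0.69)]
```

View pics/top0.png

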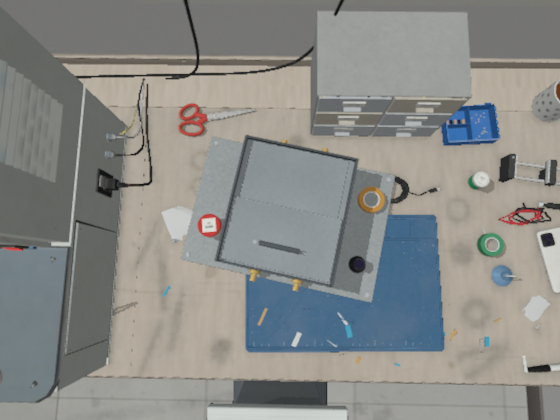

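View pics/scene0.png

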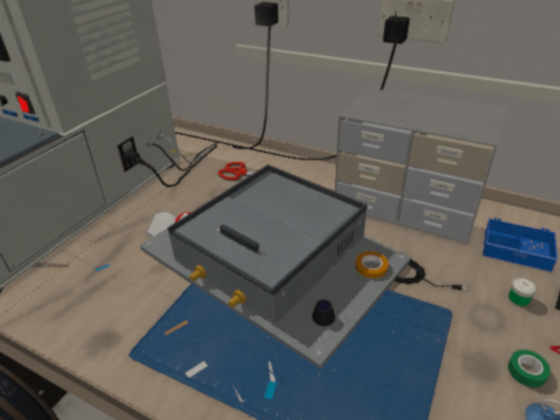

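Top: box top corners near (247,139), (356,158), (330,283), (221,247); rib at (281,247); jar (209,226), loupe (357,264), tape (373,199). A cabinet stands at the left (edge about column 120), and drawers behind the box.

```bash
cat > h.py <<'E'
from plant import telemetry, viewer, models
import cv2,numpy as np
from scipy.spatial.transform import Rotation as R
def px2w(cam,p,z):
    c=viewer.calibration(cam);T=c['T'];d=T[:3,:3]@[(p[0]-c['cx'])/c['fx'],(p[1]-c['cy'])/c['fy'],1]
    return T[:3,3]+d*(z-T[2,3])/d[2]
def wrist_ray(p,s):
    c=viewer.calibration('wrist');u=np.array([p[0]-c['cx'],p[1]-c['cy']]);r=np.hypot(*u);th=r/c['fx']
    d=np.r_[u/max(r,1e-9)*np.sin(th),np.cos(th)]
    T=np.eye(4);T[:3,:3]=R.from_euler('xyz',s['eef_rot'],degrees=True).as_matrix();T[:3,3]=s['tcp_pos'];T=T@c['T_tool_cam']
    return T[:3,3],T[:3,:3]@d
def wpx2w(p,s,z):
    o,d=wrist_ray(p,s);return o+d*(z-o[2])/d[2]
E
python3 - <<'E'
from h import *
P={'RL':(247,138,.098),'RR':(357,158,.098),'FR':(331,284,.098),'FL':(220,248,.098),'rib':(281,246,.108),'rib_sl':(258,242,.108),'rib_sr':(303,250,.108),
'jar':(209,226,.05),'loupe':(357,264,.04),'tape':(372,199,.025),'draw_FL':(314,134,.0),'cabL_R':(122,150,.0),'cab':(105,375,0),'cabtop':(65,260,.2)}
for k,v in P.items(): print(k,px2w('top',v[:2],v[2]).round(3))
for k,v in {'rib':(240,237,.108),'jar':(181,217,.05),'loupe':(323,313,.04)}.items(): print('scene',k,px2w('scene',v[:2],v[2]).round(3))
s=telemetry.get_state();im=viewer.capture('wrist');cv2.imwrite('pics/w0.png',im[:,:,::-1]);print(viewer.calibration('wrist'))
E
```

```text
RL [0.753 0.077 0.098]
RR [ 0.709 -0.17   0.098]
FR [ 0.432 -0.111  0.098]
FL [0.505 0.128 0.098]
rib [ 0.51  -0.004  0.108]
rib_sl [0.518 0.046 0.108]
rib_sr [ 0.503 -0.051  0.108]
jar [0.557 0.163 0.05 ]
loupe [ 0.476 -0.177  0.04 ]
tape [ 0.63  -0.217  0.025]
draw_FL [ 0.799 -0.081  0.   ]
cabL_R [0.751 0.399 0.   ]
cab [0.215 0.398 0.   ]
cabtop [0.472 0.407 0.2  ]
scene rib [ 0.503 -0.007  0.108]
scene jar [0.561 0.182 0.05 ]
scene loupe [ 0.464 -0.185  0.04 ]
{'fx': 325.19226210127806, 'fy': 325.19226210127806, 'cx': 284.36315333360017, 'cy': 208.16227124818, 'T_tool_cam': array([[-5.76539351e-05, -9.63503129e-01, -2.67697062e-01,
         7.13352326e-02],
       [ 9.99999972e-01, -1.17145612e-04,  2.06263865e-04,
        -6.35401678e-04],
       [-2.30095416e-04, -2.67697043e-01,  9.63503109e-01,
        -1.50771907e-01],
       [ 0.00000000e+00,  0.00000000e+00,  0.00000000e+00,
         1.00000000e+00]])}
```

View pics/w0.png

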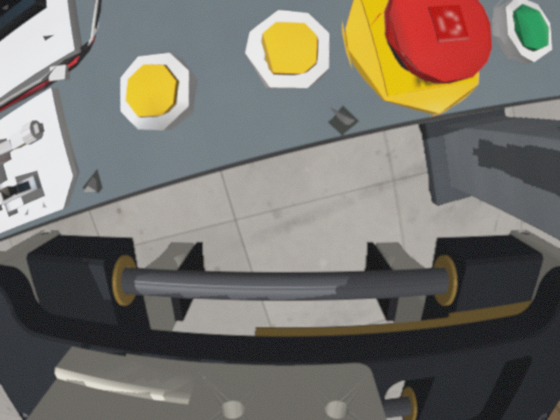

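The wrist view shows the arm in front of a control cabinet (edge at roughly row 170, red stop button at (437,30)). I'll rise, then retreat along -y before going to the box.

```bash
python3 -m handwheel '[{"grip":-1,"travel":[0,0,-1],"spin":0},{"grip":-1,"travel":[0,0,-1],"spin":0},{"grip":-1,"travel":[0,0,-1],"spin":0},{"grip":-1,"travel":[0,0,-1],"spin":0},{"grip":-0.3,"travel":[0.24,0.97,0],"spin":0},{"grip":-0.3,"travel":[0.24,0.97,0],"spin":0},{"grip":-0.3,"travel":[0.24,0.97,0],"spin":0},{"grip":-0.3,"travel":[0.24,0.97,0],"spin":0}]'
python3 -m handwheel '[{"grip":-0.3,"travel":[0.24,0.97,0],"spin":0},{"grip":-0.3,"travel":[0.24,0.97,0],"spin":0},{"grip":-0.3,"travel":[0.24,0.97,0],"spin":0},{"grip":-0.3,"travel":[0.24,0.97,0],"spin":0},{"grip":-0.3,"travel":[0.8,0.9,0],"spin":0},{"grip":-0.3,"travel":[0.8,0.9,0],"spin":0},{"grip":-0.3,"travel":[0.8,0.9,0],"spin":0},{"grip":-0.3,"travel":[0.8,0.9,0],"spin":0}]'
```

```text
time_s: 1.75
tcp_pos: [0.1678, 0.5527, 0.3346]
eef_rot: [-180.0, 0.0, -14.5]
contact_force: [-0.3, -0.1, 0.2]
gripper_width: 0.0585
gripper_force: 0.0
time_s: 2.75
tcp_pos: [0.2228, 0.3447, 0.3346]
eef_rot: [-180.0, -0.0, -14.5]
contact_force: [1.0, 0.8, -0.3]
gripper_width: 0.0567
gripper_force: 0.0
```

```bash
python3 -m handwheel '[{"grip":-0.3,"travel":[0.95,0.85,0],"spin":0},{"grip":-0.3,"travel":[0.95,0.85,0],"spin":0},{"grip":-0.3,"travel":[0.95,0.85,0],"spin":0},{"grip":-0.3,"travel":[0.95,0.85,0],"spin":0},{"grip":-0.3,"travel":[0.95,0.85,0],"spin":0},{"grip":-0.3,"travel":[0.95,0.85,0],"spin":0},{"grip":-0.3,"travel":[0.95,0.85,0],"spin":0},{"grip":-0.3,"travel":[0.95,0.85,0],"spin":0}]'
python3 -m handwheel '[{"grip":-0.3,"travel":[0.95,0.85,0],"spin":0},{"grip":-0.3,"travel":[0.95,0.85,0],"spin":0},{"grip":-0.3,"travel":[0.95,0.85,0.5],"spin":0},{"grip":-0.3,"travel":[0.95,0.85,0.5],"spin":0},{"grip":-0.3,"travel":[0,0.8,0.5],"spin":0},{"grip":-0.3,"travel":[0,0,0.5],"spin":0},{"grip":-0.3,"travel":[0,0,0],"spin":0}]'
python3 - <<'E'
from h import *
s=telemetry.get_state();im=viewer.capture('wrist');cv2.imwrite('pics/w1.png',im[:,:,::-1]);print(s['tcp_pos'],s['eef_rot'],s['joints'])
for t in['cover','cover_rib','valve_box']:
    for d in models.find_in('wrist',t)[:2]: print(t,np.round(d['position']),round(d['p'],2),wpx2w(d['position'],s,.105).round(3))
E
```

```text
time_s: 3.75
tcp_pos: [0.3636, 0.1323, 0.3347]
eef_rot: [-180.0, -0.0, -14.5]
contact_force: [0.3, 0.3, -0.6]
gripper_width: 0.057
gripper_force: 0.0
time_s: 4.62
tcp_pos: [0.4283, 0.0084, 0.2839]
eef_rot: [180.0, 0.1, -14.5]
contact_force: [-0.0, 0.0, 0.6]
gripper_width: 0.0572
gripper_force: 0.0
[0.4283181  0.00839677 0.2838658 ] [ 1.79958101e+02  6.34088235e-02 -1.45372642e+01] [ 2.77088484e+01 -5.45153925e+00 -2.35130539e+01 -1.22109161e-02
 -7.20135946e+01  4.77576888e+01]
cover [273.  97.] 0.59 [ 0.523 -0.004  0.105]
cover [418. 107.] 0.56 [ 0.48  -0.15   0.105]
cover_rib [271.  94.] 0.58 [ 0.526 -0.003  0.105]
cover_rib [409.   8.] 0.34 [ 0.589 -0.17   0.105]
valve_box [270.  30.] 0.9 [ 0.591 -0.019  0.105]
```

View pics/w1.png

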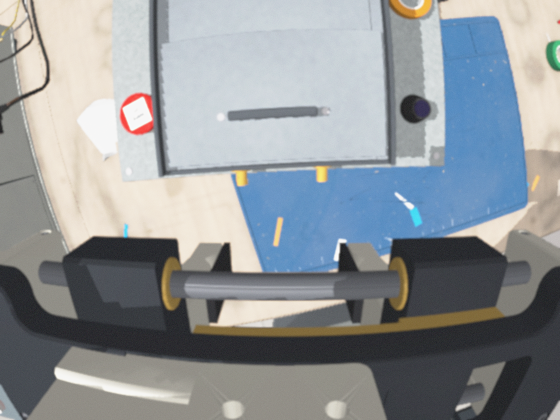

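The wrist view shows the box squarely ahead: rib top from (228,114) to (330,109), front lip at row ~165–175, unions (241,178) and (321,172).

```bash
python3 - <<'E'
from h import *
s=telemetry.get_state()
P={'ribL':(229,111,.108),'ribR':(329,108,.108),'FLc':(163,178,.098),'FRc':(391,165,.098),'Ltop':(157,60,.098),'Rtop':(386,50,.098),'uL':(241,178,.036),'uR':(321,172,.036)}
W={k:wpx2w(v[:2],s,v[2]) for k,v in P.items()}
for k,v in W.items(): print(k,v.round(4))
yaw=lambda a,b:np.degrees(np.arctan2(-(a-b)[0],(a-b)[1]))
print([yaw(W[a],W[b]) for a,b in(('ribL','ribR'),('FLc','FRc'),('uL','uR'))],[np.degrees(np.arctan2(*(W[a]-W[b])[[1,0]])) for a,b in(('Ltop','FLc'),('Rtop','FRc'))])
rib=(W['ribL']+W['ribR'])/2
for i,nm in enumerate('xy'):pass
Rt=R.from_euler('xyz',s['eef_rot'],degrees=True).as_matrix()
print('rib in tool',Rt.T@(rib-s['tcp_pos']), 'len',np.linalg.norm(W['ribL']-W['ribR']), 'front w',np.linalg.norm(W['FLc']-W['FRc']))
E
```

```text
ribL [0.5222 0.0436 0.108 ]
ribR [ 0.4999 -0.0541  0.108 ]
FLc [0.4747 0.137  0.098 ]
FRc [ 0.4259 -0.1084  0.098 ]
Ltop [0.602  0.1072 0.098 ]
Rtop [ 0.5489 -0.1315  0.098 ]
uL [0.4427 0.0629 0.036 ]
uR [ 0.4251 -0.036   0.036 ]
[np.float64(-12.883114056819625), np.float64(-11.230175525173808), np.float64(-10.116532004314124)] [np.float64(-13.185311228099572), np.float64(-10.665545286194362)]
rib in tool [ 0.08275228 -0.00603274  0.17727505] len 0.10021722080987705 front w 0.25016320685722077
```

```bash
python3 -m handwheel '[{"grip":-0.3,"travel":[0.7,-0.24,1],"spin":-0.56},{"grip":-0.3,"travel":[0.7,0,1],"spin":0},{"grip":-0.3,"travel":[0.7,0,1],"spin":0},{"grip":-0.3,"travel":[0,0,1],"spin":0},{"grip":-0.3,"travel":[0,0,1],"spin":0},{"grip":-0.3,"travel":[0,0,1],"spin":0},{"grip":-0.3,"travel":[0,0,0.8],"spin":0},{"grip":-0.3,"travel":[0,0,0.4],"spin":0}]'
python3 - <<'E'
from h import *
im=viewer.capture('wrist');s2=viewer.capture('scene')
cv2.imwrite('pics/w2.png',np.hstack([im[:,:,::-1][:, :400],s2[120:320,120:400,::-1].repeat(1,0) if 0 else cv2.resize(s2[120:330,140:340,::-1],(400,420))]))
E
```

```text
time_s: 5.82
tcp_pos: [0.4816, 0.0037, 0.1039]
eef_rot: [180.0, 0.0, -11.6]
contact_force: [-0.5, 0.9, -0.1]
gripper_width: 0.057
gripper_force: 0.0
```

View pics/w2.png

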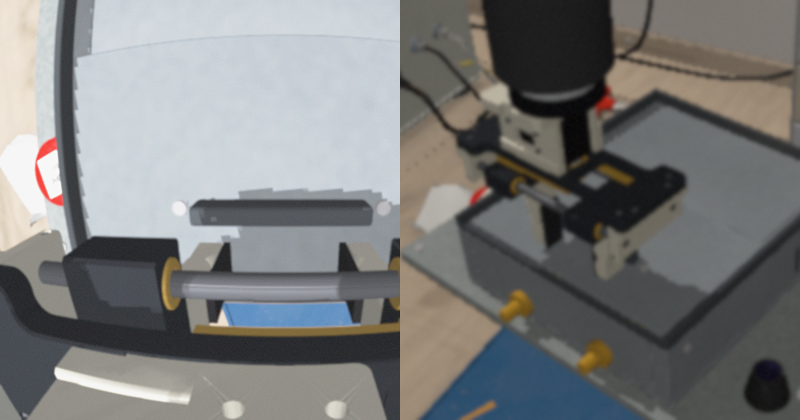

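The fingers stand just behind the rib (rib at (280,212), pads at row ~265), clear of the plate. Pushing back.

```bash
python3 -m handwheel '[{"grip":-0.3,"travel":[0.3,0,0],"spin":0},{"grip":-0.3,"travel":[0.4,0,0],"spin":0},{"grip":-0.3,"travel":[0.5,0,0],"spin":0},{"grip":-0.3,"travel":[0.6,0,0],"spin":0},{"grip":-0.3,"travel":[0.6,0,0],"spin":0},{"grip":-0.3,"travel":[0.6,0,0],"spin":0},{"grip":-0.3,"travel":[0.6,0,0],"spin":0},{"grip":-0.3,"travel":[0.6,0,0],"spin":0}]'
python3 -m handwheel '[{"grip":-0.3,"travel":[0.5,0,0],"spin":0},{"grip":-0.3,"travel":[0.4,0,0],"spin":0},{"grip":-0.3,"travel":[0.2,0,0],"spin":0}]'
```

```text
time_s: 6.92
tcp_pos: [0.5855, -0.0182, 0.1044]
eef_rot: [180.0, 0.0, -11.7]
contact_force: [-2.6, -0.2, 1.2]
gripper_width: 0.0568
gripper_force: 1.2
time_s: 7.3
tcp_pos: [0.6119, -0.0236, 0.1044]
eef_rot: [180.0, 0.0, -11.7]
contact_force: [-2.0, -0.1, 0.9]
gripper_width: 0.0567
gripper_force: 1.0
```

```bash
python3 -m handwheel '[{"grip":-0.3,"travel":[0.15,0,0],"spin":0},{"grip":-0.3,"travel":[0.15,0,0],"spin":0},{"grip":-0.3,"travel":[0,0,0],"spin":0}]'
python3 -m handwheel '[{"grip":-0.3,"travel":[0.12,0,0],"spin":0},{"grip":-0.3,"travel":[0,0,0],"spin":0}]'
```

```text
time_s: 7.68
tcp_pos: [0.6192, -0.025, 0.1047]
eef_rot: [-180.0, -0.0, -11.7]
contact_force: [-0.8, -0.2, -0.4]
gripper_width: 0.0568
gripper_force: 0.0
time_s: 7.92
tcp_pos: [0.6219, -0.0256, 0.1047]
eef_rot: [-180.0, -0.0, -11.7]
contact_force: [-0.9, -0.2, 0.6]
gripper_width: 0.0569
gripper_force: 0.3
```

```bash
python3 -m handwheel '[{"grip":-0.3,"travel":[0.15,0,0],"spin":0},{"grip":-0.3,"travel":[0,0,0],"spin":0}]'
python3 -m handwheel '[{"grip":-0.3,"travel":[0.15,0,0],"spin":0},{"grip":-0.3,"travel":[0,0,0],"spin":0}]'
python3 -m handwheel '[{"grip":-0.3,"travel":[0.15,0,0],"spin":0},{"grip":-0.3,"travel":[0,0,0],"spin":0}]'
```

```text
time_s: 8.18
tcp_pos: [0.6252, -0.0264, 0.1045]
eef_rot: [180.0, 0.0, -11.7]
contact_force: [-3.1, 1.0, 2.3]
gripper_width: 0.057
gripper_force: 1.6
time_s: 8.43
tcp_pos: [0.6253, -0.0268, 0.104]
eef_rot: [179.9, 0.4, -11.7]
contact_force: [-15.9, 6.5, 9.7]
gripper_width: 0.0568
gripper_force: 8.3
time_s: 8.68
tcp_pos: [0.6254, -0.027, 0.1039]
eef_rot: [179.9, 0.7, -11.7]
contact_force: [-28.0, 11.1, 19.6]
gripper_width: 0.0572
gripper_force: 15.4
```

Cover is against its stop (force rose to 28 N). Backing off and up to look at the bay.

```bash
python3 -m handwheel '[{"grip":-0.3,"travel":[-0.8,0,0],"spin":0},{"grip":0,"travel":[-0.5,0,-0.8],"spin":0},{"grip":1,"travel":[-1,0,-1],"spin":0},{"grip":1,"travel":[-1,0,-1],"spin":0},{"grip":1,"travel":[-1,0,-1],"spin":0},{"grip":1,"travel":[-1,0,-1],"spin":0},{"grip":1,"travel":[-1,0,-1],"spin":0},{"grip":1,"travel":[-1,0,-0.5],"spin":0}]'
python3 -m handwheel '[{"grip":1,"travel":[-0.5,0,0],"spin":0},{"grip":1,"travel":[0,0,0],"spin":0}]'
python3 - <<'E'
from h import *
s=telemetry.get_state();im=viewer.capture('wrist');cv2.imwrite('pics/w3.png',cv2.resize(im[:240,:,::-1],None,fx=1.4,fy=1.4,interpolation=cv2.INTER_CUBIC));print(s['tcp_pos'],s['eef_rot'],s['joints'])
for t in['tagged_handle','plain_handle','cover_rib','cover','tagged_hub','plain_hub','tagged_tip']:
    for d in models.find_in('wrist',t)[:2]: print(t,np.round(d['position']),round(d['p'],2),wpx2w(d['position'],s,.108 if 'cover' in t else .068).round(3))
E
```

```text
time_s: 9.68
tcp_pos: [0.4544, 0.0094, 0.2639]
eef_rot: [-179.9, -0.2, -11.7]
contact_force: [1.0, 1.0, -0.7]
gripper_width: 0.001
gripper_force: 0.0
time_s: 9.93
tcp_pos: [0.4415, 0.0118, 0.262]
eef_rot: [-180.0, -0.0, -11.6]
contact_force: [0.0, 0.4, 0.1]
gripper_width: 0.0005
gripper_force: 0.0
[0.44153699 0.0117792  0.2619696 ] [-1.79960470e+02 -4.16993526e-02 -1.16409700e+01] [ 2.72606669e+01 -3.31685269e+00 -2.44793871e+01 -4.90942674e-03
 -6.87801900e+01  5.11001522e+01]
plain_handle [334. 102.] 0.59 [ 0.52  -0.058  0.068]
cover_rib [284.  19.] 0.74 [ 0.608 -0.021  0.108]
cover [283.  22.] 0.93 [ 0.604 -0.02   0.108]
tagged_hub [242. 106.] 0.6 [0.536 0.038 0.068]
plain_hub [332. 105.] 0.79 [ 0.518 -0.054  0.068]
tagged_tip [236.  95.] 0.55 [0.549 0.042 0.068]
tagged_tip [282.  20.] 0.26 [ 0.619 -0.021  0.068]
```

View pics/w3.png

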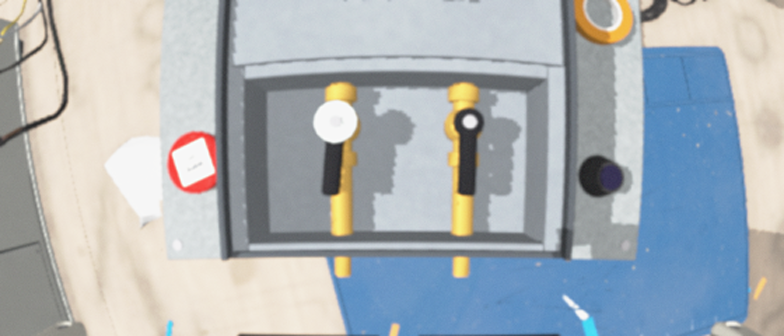

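The bay is open: the round tag is on the left valve at crop (336,122), handle end (331,193); plain handle at the right, nut (469,122), end (467,193).

```bash
python3 - <<'E'
from h import *
s=telemetry.get_state()
P={'hub':(336,122,.071),'tip':(331,193,.067),'phub':(469,122,.071),'ptip':(467,193,.067)}
W={k:wpx2w((np.array(v[:2])+.5)/1.4-.5,s,v[2]) for k,v in P.items()}
for k,v in W.items():print(k,v.round(4))
yaw=-11.7;Rz=R.from_euler('z',yaw,degrees=True).as_matrix()
c=np.array([.5905,-.019,.014]);print({k:(Rz.T@(v-c)).round(4) for k,v in W.items()})
hub=W['hub'];hb=Rz.T@(hub-c)
exp=c+Rz@[-.045,.045,.053];print('expected hub',exp)
hub=(exp+hub)/2
# rigid sweep: pusher centre in handle frame (handle at angle q clockwise from -x)
def pose(q,r=.040,off=.0165):
    a=np.radians(q);dir_=np.array([-np.cos(a),np.sin(a)]);n=np.array([np.sin(a),np.cos(a)]) # n = push dir
    return dir_*r-n*off, 90-q
for q in(-20,0,45,90):
    p,t=pose(q);print(q,(Rz[:2,:2]@p+hub[:2]).round(4),'tool yaw',yaw+t, 'box',p.round(4))
E
```

```text
hub [0.556  0.0354 0.071 ]
tip [0.5043 0.0512 0.067 ]
phub [ 0.5362 -0.0612  0.071 ]
ptip [ 0.4834 -0.0499  0.067 ]
{'hub': array([-0.0448,  0.0463,  0.057 ]), 'tip': array([-0.0986,  0.0512,  0.053 ]), 'phub': array([-0.0446, -0.0523,  0.057 ]), 'ptip': array([-0.0986, -0.052 ,  0.053 ])}
expected hub [0.5555604  0.03419045 0.067     ]
-20 [0.5186 0.0127] tool yaw 98.3 box [-0.0319 -0.0292]
0 [0.5133 0.0268] tool yaw 78.3 box [-0.04   -0.0165]
45 [0.52   0.0592] tool yaw 33.3 box [-0.04    0.0166]
90 [0.5477 0.0773] tool yaw -11.7 box [-0.0165  0.04  ]
```

```bash
python3 -m handwheel '[{"grip":1,"travel":[0.9,-0.21,0],"spin":0},{"grip":1,"travel":[0.9,-0.21,0],"spin":0},{"grip":1,"travel":[0.9,-0.21,0],"spin":0},{"grip":1,"travel":[0,0,0.25],"spin":-1},{"grip":1,"travel":[0,0,0.25],"spin":-1},{"grip":1,"travel":[0,0,0.25],"spin":-1},{"grip":1,"travel":[0,0,0.25],"spin":-1},{"grip":1,"travel":[0,0,0.25],"spin":-1}]' 20
python3 -m handwheel '[{"grip":1,"travel":[0,0,0.25],"spin":-1},{"grip":1,"travel":[0,0,0.25],"spin":-1},{"grip":1,"travel":[0,0,0.25],"spin":-1},{"grip":1,"travel":[0,0,0.25],"spin":-1},{"grip":1,"travel":[0,0,0.25],"spin":-1},{"grip":1,"travel":[0,0,0.25],"spin":-1},{"grip":1,"travel":[0,0,0.25],"spin":-1},{"grip":1,"travel":[0,0,0.25],"spin":-1}]'
python3 -m handwheel '[{"grip":1,"travel":[0,0,0.25],"spin":-1},{"grip":1,"travel":[0,0,0.25],"spin":-1},{"grip":1,"travel":[0,0,0.25],"spin":-1},{"grip":1,"travel":[0,0,0.25],"spin":-1},{"grip":1,"travel":[0,0,0.25],"spin":-1},{"grip":1,"travel":[0,0,0],"spin":0}]'
```

```text
time_s: 11.32
tcp_pos: [0.5112, 0.0132, 0.2303]
eef_rot: [180.0, 0.0, 13.5]
contact_force: [0.2, -0.2, 0.1]
gripper_width: 0.0002
gripper_force: 0.0
time_s: 12.32
tcp_pos: [0.5112, 0.0132, 0.1803]
eef_rot: [-180.0, 0.0, 53.5]
contact_force: [-1.2, 0.1, -0.3]
gripper_width: 0.0008
gripper_force: 0.0
time_s: 13.08
tcp_pos: [0.5108, 0.0131, 0.1489]
eef_rot: [-179.9, 0.0, 78.3]
contact_force: [-1.2, 0.2, -0.2]
gripper_width: 0.0007
gripper_force: 0.0
```

```bash
python3 -m handwheel '[{"grip":1,"travel":[0,0,0.9],"spin":0},{"grip":1,"travel":[0,0,0.9],"spin":0},{"grip":1,"travel":[0,0,0.5],"spin":0},{"grip":1,"travel":[0,0,0.5],"spin":0},{"grip":1,"travel":[0,0,0.5],"spin":0},{"grip":1,"travel":[0,0,0.2],"spin":0},{"grip":1,"travel":[0,0,0],"spin":0}]'
python3 - <<'E'
from h import *
s=telemetry.get_state();im=viewer.capture('wrist');cv2.imwrite('pics/w4.png',im[:,:,::-1]);print(s['tcp_pos'])
hub=np.array([.556,.035]);a=np.radians(-11.7);M=np.array([[np.cos(a),-np.sin(a)],[np.sin(a),np.cos(a)]])
print('rel hub, box axes',M.T@(s['tcp_pos'][:2]-hub))
# constant tool-frame step: travel applied, then spin +5
def pose(q,r=.040,off=.0165):
    t=np.radians(q);return np.array([-np.cos(t)*r-np.sin(t)*off, np.sin(t)*r-np.cos(t)*off])
d=pose(5)-pose(0);print('first-step tool x,y:',d[1],d[0],'frac',d[1]/.025,d[0]/.025) # tool x=+y box, tool y=+x box
E
```

```text
time_s: 13.95
tcp_pos: [0.5109, 0.0133, 0.0618]
eef_rot: [-180.0, 0.0, 78.3]
contact_force: [-0.0, 0.3, 0.2]
gripper_width: 0.0004
gripper_force: 0.0
[0.51091175 0.0132804  0.06183558]
rel hub, box axes [-0.03974698 -0.03041165]
first-step tool x,y: 0.0035490171913925266 -0.001285857679006186 frac 0.14196068765570105 -0.05143430716024744
```

View pics/w4.png

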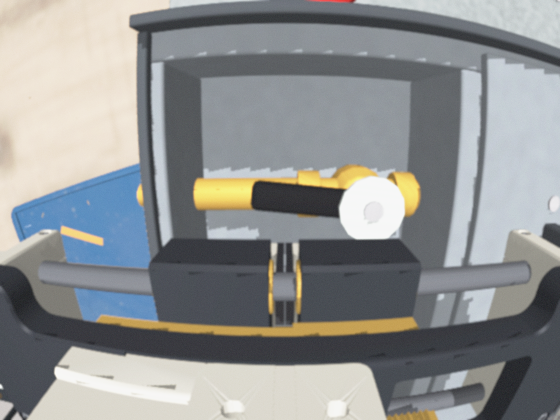

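The fingers stand in the bay just beside the tagged bar (bar (255,195)–(340,200), tag (372,210)), free of contact. Now the sweep round the hub.

```bash
python3 -m handwheel '[{"grip":1,"travel":[0.3,0,0],"spin":0},{"grip":1,"travel":[0.26,0,0],"spin":0},{"grip":1,"travel":[0.14,-0.05,0],"spin":1},{"grip":1,"travel":[0.14,-0.05,0],"spin":1},{"grip":1,"travel":[0.14,-0.05,0],"spin":1},{"grip":1,"travel":[0.14,-0.05,0],"spin":1},{"grip":1,"travel":[0.14,-0.05,0],"spin":1},{"grip":1,"travel":[0.14,-0.05,0],"spin":1}]'
python3 -m handwheel '[{"grip":1,"travel":[0.14,-0.05,0],"spin":1},{"grip":1,"travel":[0.14,-0.05,0],"spin":1},{"grip":1,"travel":[0.14,-0.05,0],"spin":1},{"grip":1,"travel":[0.14,-0.05,0],"spin":1}]'
```

```text
time_s: 15.0
tcp_pos: [0.5152, 0.0492, 0.0622]
eef_rot: [-180.0, 0.1, 48.2]
contact_force: [-1.7, -1.5, 2.1]
gripper_width: 0.0005
gripper_force: 1.1
time_s: 15.5
tcp_pos: [0.522, 0.0622, 0.0619]
eef_rot: [-180.0, 0.1, 28.2]
contact_force: [-3.6, 0.5, 0.9]
gripper_width: 0.0003
gripper_force: 1.2
```

```bash
python3 -m handwheel '[{"grip":1,"travel":[0.14,-0.05,0],"spin":1},{"grip":1,"travel":[0.14,-0.05,0],"spin":1},{"grip":1,"travel":[0.14,-0.05,0],"spin":1},{"grip":1,"travel":[0.14,-0.05,0],"spin":1},{"grip":1,"travel":[0.14,-0.05,0],"spin":1},{"grip":1,"travel":[0.14,-0.05,0],"spin":1},{"grip":1,"travel":[0.14,-0.05,0],"spin":1},{"grip":1,"travel":[0.14,-0.05,0],"spin":1}]'
python3 -m handwheel '[{"grip":1,"travel":[0.1,0,0],"spin":0},{"grip":1,"travel":[0,0,0],"spin":0}]'
python3 -m handwheel '[{"grip":1,"travel":[0.1,0,0],"spin":0},{"grip":1,"travel":[0,0,0],"spin":0}]'
```

```text
time_s: 16.5
tcp_pos: [0.5475, 0.0775, 0.062]
eef_rot: [-180.0, 0.0, -11.8]
contact_force: [-2.3, 2.2, -0.3]
gripper_width: 0.0008
gripper_force: 1.3
time_s: 16.75
tcp_pos: [0.548, 0.0772, 0.0617]
eef_rot: [180.0, 0.2, -11.7]
contact_force: [-11.3, 8.6, 5.3]
gripper_width: 0.0003
gripper_force: 6.2
time_s: 17.0
tcp_pos: [0.5484, 0.077, 0.0615]
eef_rot: [180.0, 0.4, -11.7]
contact_force: [-20.2, 13.7, 11.3]
gripper_width: 0.0009
gripper_force: 11.3
```

Handle is at its stop (force climbing, no motion). Retreat straight back, then up, and look.

```bash
python3 -m handwheel '[{"grip":1,"travel":[-0.5,0,0],"spin":0},{"grip":1,"travel":[-0.4,0,0],"spin":0},{"grip":1,"travel":[0,0,-1],"spin":0},{"grip":1,"travel":[0,0,-1],"spin":0},{"grip":1,"travel":[-0.8,0.5,-1],"spin":0},{"grip":1,"travel":[-0.8,0.5,-1],"spin":0},{"grip":1,"travel":[-0.8,0.5,-1],"spin":0},{"grip":1,"travel":[-0.8,0.5,-1],"spin":0}]'
python3 -m handwheel '[{"grip":1,"travel":[0,0.5,-1],"spin":0},{"grip":1,"travel":[0,0,-1],"spin":0},{"grip":1,"travel":[0,0,0],"spin":0}]'
python3 - <<'E'
from h import *
im=viewer.capture('wrist');cv2.imwrite('pics/w5.png',im[:260,:,::-1])
E
```

```text
time_s: 18.0
tcp_pos: [0.4416, 0.0471, 0.213]
eef_rot: [-180.0, -0.0, -11.7]
contact_force: [0.4, 0.1, 0.8]
gripper_width: 0.0006
gripper_force: 0.0
time_s: 18.38
tcp_pos: [0.4407, 0.0354, 0.2642]
eef_rot: [-179.9, -0.2, -11.7]
contact_force: [-0.3, 0.4, -0.4]
gripper_width: 0.0003
gripper_force: 0.0
```

View pics/w5.png

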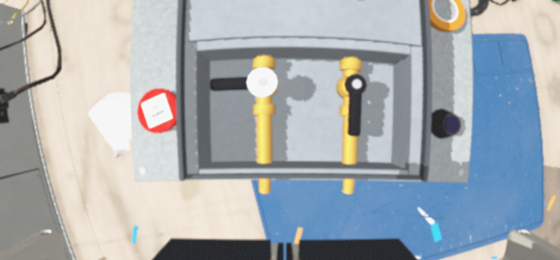

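The tagged handle, (212,85) to (262,82), lies across its pipe. The plain handle (357,85)–(354,133) is still open, the cover is back, and the loose items have not moved.

```bash
python3 -c "
from plant import close_job
print(close_job())"
```

```text
the job is handed in; nothing more can be done
None
```

I slid the cover back to its rear stop, turned the tagged handle fully shut and left the plain handle open. The last picture showed jar, loupe and tape roll undisturbed; the job is handed in at about 18 s of 45 s, and no verdict came back.

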